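# Find the full watch box and slide it up to the lamp

## Robot

A 6-joint arm with a two-finger parallel gripper is mounted at the origin on the work surface. World frame = base frame: x ahead of the robot, y to its left, z up, the work surface at z = 0. Lengths are in m, angles in rad, forces in N, time in s.
With the tool pointing down it reaches from about 0.35 to 0.85 m from the base axis. Payload 8.1 kg.
Tool frame: the origin (TCP) lies on the centre line of the jaws, within the pads' length; the fingertips stand 14 mm ahead of it and the grasp point (between the pads) lies 5 mm behind it (r.nose_length is the y of the fingertips in the tool frame, in m); y points along the fingers, z is the direction in which the jaws open and shut, and the axes are right-handed (so a half turn about y gives the same grasp; the last joint's range is limited). The gripper opens to 85 mm and grips with 20 to 120 N. Pads are 22 mm wide; open, the fingers measure 114 mm over their backs; the gripper's body (76 mm by 85 mm) begins 54 mm behind the grasp point. The pads swing forward as they close: fully open they stand 13 mm farther back than shut.
Start: joints at [-1.347, 0.13, 1.488, -0, 1.523, -0.085], TCP at [0.182, -0.572, 0.245] pointing down, gripper open.
Joint ranges: [-2.96, 2.96], [-0.89, 2.26], [0.02, 2.5], [-1.34, 4.48], [0, 2.73], [-2.66, 2.66]. Speed limits (rad/s): [2.39, 2.39, 2.79, 3.14, 3.14, 3.14].

## Interface

Orientations are given as [roll, pitch, yaw] about the fixed x, y, z axes, in that order (R = Rz(yaw) Ry(pitch) Rx(roll)).
In Python, from bench import r gives the robot as it stands. Calls block until the motion is done:
- r.move_to(position, orientation): joint-space move of the TCP to a pose.
- r.servo_line(position, orientation=None, velocity=0.15): straight line of the TCP; orientation=None keeps the orientation; velocity is the mean speed in m/s.
- r.set_joints(angles): joint-space move.
- r.move_gripper(opening): finger opening in m; the grip force is fixed at half the most; returns when the fingers have stopped.
- r.dwell(seconds).
- r.inverse_kinematics(position, orientation): joint angles nearest the present ones, or None.
- r.read_camera(name): name is "scene" or "top" or "wrist"; returns the picture (384x512x3 uint8, red, green, blue); there is no depth.
- r.camera_info(name): a dict with "fx", "fy", "cx", "cy" (pixels), "eye" and "rotation" of the camera in the world; the wrist camera has in their place "T_tool_cam" (4x4, takes a point from camera to tool coordinates, whose origin is the TCP and whose axes are the tool frame's). Camera axes: x right, y up, looking along -z (the intrinsics and any distortion apply to the point x, -y, -z); pixel columns grow to the right and rows downward; lengths in m; the calibration is good to about 2 mm. A picture is of the moment at which its call begins: read the wrist's pose just before it. camera_info takes no time and is no camera call.
A pose or a line that the arm cannot do raises r.Unreachable and nothing moves.
- r.sign_off(): hands the job in, once; it reports no verdict.
Readings, each from a call of its own:
- r.get_clock(): time.
- r.get_joint_pos(): joint angles.
- r.get_qvel(): joint speeds.
- r.get_joint_torque(): joint torques, N m.
- r.get_eef_pos(): TCP position.
- r.get_eef_rot(): TCP orientation.
- r.get_contact_force(): force on the tool from outside, world axes, zero at the start.
- r.get_wrist_torque(): the same for the moment, N m.
- r.get_grip_width(): finger opening in m.
Only numpy, scipy, OpenCV 4.12 (cv2) and the standard library are available. Lean on these libraries where they do the work, as an engineer would, in place of code of your own. Each camera call takes 0.05 s, during which the arm holds its last target. There are 200 camera calls.

## Task

One of the three look-alike closed watch boxes still has my heavy steel watches in it, the other two are empty: feel which one is heavier by nudging them. Slide that one gently back until a long side of it stops flat against the front of the lamp's long base, and leave the other two about where they are (a few centimetres do not matter). Then switch the lamp on by pushing its toggle all the way over, away from the robot, and don't disturb the bowl, the bottle or the shoehorn.

Things in the scene. Friction and masses are not known exactly. Their poses are not given: they have to be found in the camera images.
- box_a: one of three look-alike closed black hard-plastic watch boxes, 90 (x) x 100 (y) x 60 mm high, steel clasp on its -x side, not to be opened; too wide to grip, slides when pushed. Origin: centre of its underside, z up. Empty about 0.23 kg, with the watches about 0.8 kg (both vary by 15 %); which one has them differs every time and cannot be seen
- box_b: one of three look-alike closed black hard-plastic watch boxes, 90 (x) x 100 (y) x 60 mm high, steel clasp on its -x side, not to be opened; too wide to grip, slides when pushed. Origin: centre of its underside, z up. Empty about 0.23 kg, with the watches about 0.8 kg (both vary by 15 %); which one has them differs every time and cannot be seen
- box_c: one of three look-alike closed black hard-plastic watch boxes, 90 (x) x 100 (y) x 60 mm high, steel clasp on its -x side, not to be opened; too wide to grip, slides when pushed. Origin: centre of its underside, z up. Empty about 0.23 kg, with the watches about 0.8 kg (both vary by 15 %); which one has them differs every time and cannot be seen
- lamp: long vanity lamp, fixed: white ceramic base 70 (x) x 600 (y) x 40 mm high, two opal tubes lying on it (170 mm long, tops at z = 87 mm, centred at y = +-180 mm). Origin: centre of the base's underside. Its front face, towards the robot, is the plane x = -35 mm of its frame: a box flat against it has its origin at x = -80 mm of this frame
- toggle_tip (a point): tip of the lamp's toggle, the centre of a 26 mm ball on a steel stick 60 mm long, on a block 70 x 50 x 25 mm in the middle of the ceramic base; this point moves with it. It leans towards the robot when off; at 0 it lies 29 mm in front of the lamp's middle at z = 115 mm, and it swings in the lamp's x-z plane about a pivot at z = 62 mm
- toggle (a joint): angle of that toggle: 0 leaning to the robot (off), 1.0 rad fully over, away from the robot (on); stays where it is left. It starts near 0
- table: tempered glass dresser top, its surface at z = 0; origin of no use
- bowl: turquoise ceramic bowl, rim 120 mm across, 50 mm high, origin at the centre of its foot; a bystander
- dropper: empty amber glass dropper bottle, 36 mm thick, 100 mm high, standing, origin at the centre of its underside; a bystander
- shoehorn: flat stainless steel shoehorn lying on the glass, about 200 mm long (its x), 36 mm wide, 5 mm thick, origin near its middle; a bystander

How it is judged:
By the outcome, as a careful person would: the job done as asked, in the order asked, and still so for the second after the job is handed in, with the robot touching nothing.
It also fails if it takes over 64 s, if anything falls off the work surface, if the arm or the gripper's body presses on something with over 40 N, if the wrist force passes 120 N, or if a joint passes its speed limit or range.

## Working session

There is one attempt and no reset: what is moved stays moved. The work goes in short steps, each a Python script; the robot and the scene stay as the last script left them, time stands still between calls to the robot, and variables do not carry over. Pictures are saved under pics/ and viewed, about 8 in all and at most 12, crops included, and the job is handed in when it is done.

```bash
ls; mkdir -p pics
python3 - <<'E'
from bench import r
import cv2
for n in("scene","top"):
    cv2.imwrite(f"pics/{n}0.png",r.read_camera(n)[:,:,::-1]); print(n,r.camera_info(n))
print(r.camera_info("wrist"),r.get_eef_rot(),r.get_clock(),r.get_contact_force())
E
```

```text
pics
scene {'fx': 384.58856122518586, 'fy': 384.58856122518586, 'cx': 255.60133130751925, 'cy': 194.46780076970694, 'eye': array([ 1.19129506, -0.51994096,  1.01024649]), 'rotation': array([7.30185267e-01, 3.14116574e-04, 9.25846153e-01])}
top {'fx': 388.2707260259069, 'fy': 388.2707260259069, 'cx': 257.8762431779908, 'cy': 187.91390491124042, 'eye': array([ 0.30348916, -0.0374306 ,  1.20303825]), 'rotation': array([ 0.20657481, -0.00508159, -1.51027968])}
{'fx': 284.1337505902968, 'fy': 284.1337505902968, 'cx': 261.2180657433917, 'cy': 190.02701961231836, 'T_tool_cam': array([[ 5.29681474e-04, -9.63276470e-01, -2.68511008e-01,
        -6.81702097e-02],
       [ 4.31539150e-04,  2.68511241e-01, -9.63276454e-01,
        -1.29107169e-01],
       [ 9.99999767e-01,  3.94356680e-04,  5.57916939e-04,
         7.52927168e-04],
       [ 0.00000000e+00,  0.00000000e+00,  0.00000000e+00,
         1.00000000e+00]])} [-1.57242358e+00  1.52219005e-04 -2.83278744e+00] 0.1 [-0.30909599  0.65163188 -0.57688773]
```

View pics/top0.png

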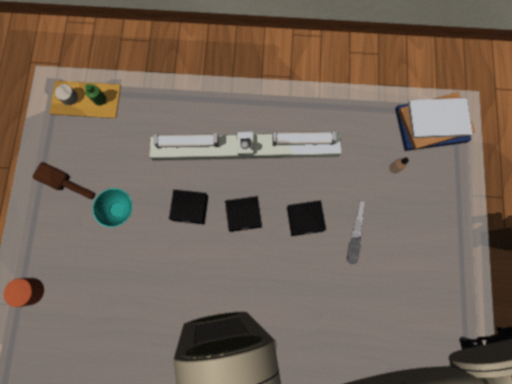

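View pics/scene0.png

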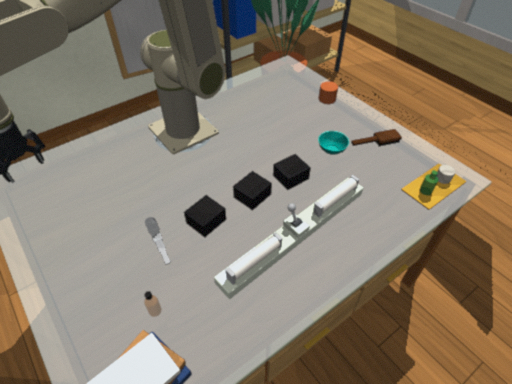

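```bash
cat > h.py <<'E'
import numpy as np, cv2
from bench import r
from scipy.spatial.transform import Rotation as R
def cast(n,uv,z):
    c=r.camera_info(n); M=R.from_euler('xyz',c['rotation']).as_matrix()
    uv=np.atleast_2d(uv).astype(float)
    d=np.c_[(uv[:,0]-c['cx'])/c['fx'],-(uv[:,1]-c['cy'])/c['fy'],-np.ones(len(uv))]@M.T
    return c['eye']+d*((z-c['eye'][2])/d[:,2])[:,None]
def proj(n,P):
    c=r.camera_info(n); M=R.from_euler('xyz',c['rotation']).as_matrix()
    p=(np.atleast_2d(P)-c['eye'])@M
    return np.c_[c['cx']-c['fx']*p[:,0]/p[:,2],c['cy']+c['fy']*p[:,1]/p[:,2]]
def black(n,roi,img=None,th=45):
    img=r.read_camera(n) if img is None else img
    m=(img.max(2)<th).astype(np.uint8); k=np.zeros_like(m); x0,y0,x1,y1=roi; k[y0:y1,x0:x1]=1
    cs,_=cv2.findContours(m*k,cv2.RETR_EXTERNAL,cv2.CHAIN_APPROX_NONE)
    return [c for c in cs if cv2.contourArea(c)>300]
E
python3 - <<'E'
from h import *
np.set_printoptions(precision=4,suppress=True)
t=cv2.imread('pics/top0.png')[:,:,::-1]; s=cv2.imread('pics/scene0.png')[:,:,::-1]
for n,im,roi in(("top",t,(150,175,345,250)),("scene",s,(170,140,320,250))):
    for c in black(n,roi,im):
        q=cv2.approxPolyDP(cv2.convexHull(c),3,True)[:,0]
        w=cast(n,c[:,0],.06)[:,:2].astype(np.float32)
        print(n,cv2.contourArea(c),q.tolist(),cast(n,q,.06)[:,:2].tolist() if 0 else cv2.minAreaRect(w))
# lamp base corners
m=((t.min(2)>150)).astype(np.uint8); k=np.zeros_like(m);k[125:165,140:350]=1
c=max(cv2.findContours(m*k,0,1)[0],key=cv2.contourArea); print('lamp px',cv2.minAreaRect(c),cv2.boundingRect(c))
for n,pts in(("top",[[245,143],[400,165],[113,207],[356,233],[361,203],[353,262]]),("scene",[[292,208]])):
    print(n,cast(n,pts,.0)[:,:2])
a=cv2.resize(t[115:265,140:350][:,:,::-1],None,fx=3.8,fy=3.8,interpolation=cv2.INTER_CUBIC)
cv2.imwrite('pics/c1.png',np.clip(a.astype(float)**.6*255**.4,0,255).astype(np.uint8))
E
```

```text
top 944.5 [[319, 201], [324, 229], [292, 234], [288, 206]] ((0.46163931488990784, -0.17589744925498962), (0.08884584903717041, 0.10073825716972351), 11.965794563293457)
top 898.0 [[256, 197], [260, 226], [230, 230], [226, 201]] ((0.4625473916530609, 0.010738324373960495), (0.09125369787216187, 0.09393719583749771), 11.505112648010254)
top 974.0 [[175, 190], [207, 196], [203, 223], [170, 218]] ((0.4742388129234314, 0.17393352091312408), (0.10371719300746918, 0.09049402177333832), 87.41600799560547)
scene 935.5 [[224, 209], [224, 219], [205, 235], [190, 225], [185, 215], [206, 196]] ((0.4844614267349243, -0.18915235996246338), (0.11597222834825516, 0.11641238629817963), 11.778756141662598)
scene 813.5 [[253, 173], [270, 184], [270, 192], [251, 208], [235, 197], [234, 186]] ((0.4858245253562927, -0.005369700491428375), (0.11306413263082504, 0.1252843588590622), 11.318129539489746)
scene 737.5 [[296, 156], [309, 168], [308, 175], [287, 188], [274, 175], [274, 165]] ((0.4978554844856262, 0.15792083740234375), (0.12397953122854233, 0.11884447187185287), 87.2322006225586)
lamp px ((201.03619384765625, 144.75128173828125), (21.914325714111328, 102.9407730102539), 87.24089050292969) (150, 132, 103, 25)
top [[ 0.7015  0.0224]
 [ 0.6587 -0.4793]
 [ 0.4668  0.4203]
 [ 0.4319 -0.34  ]
 [ 0.5271 -0.3549]
 [ 0.3431 -0.3316]]
scene [[0.5928 0.0856]]
```

View pics/c1.png

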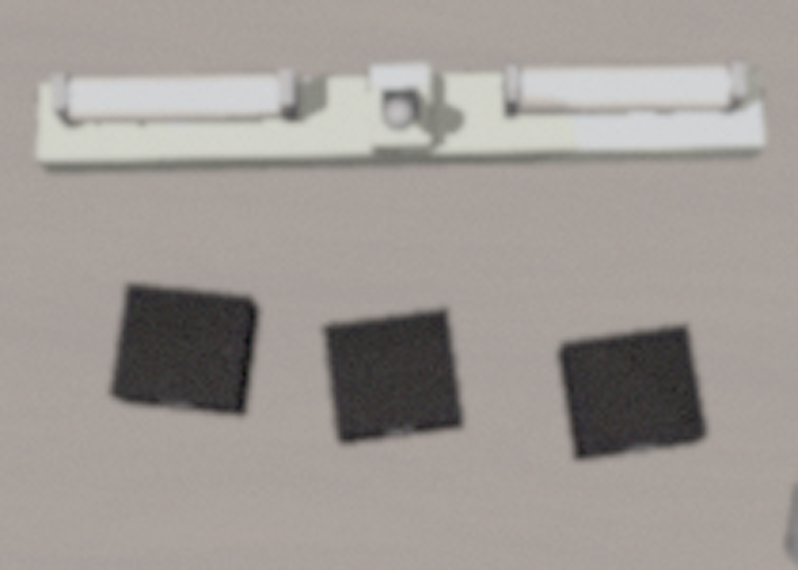

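Run:
```python
from h import *
np.set_printoptions(precision=4,suppress=True)
t=cv2.imread('pics/top0.png')[:,:,::-1]; s=cv2.imread('pics/scene0.png')[:,:,::-1]
# lamp front lower edge (base foot, z=0) and upper edge z=.04, from brightness vs table, per column
g=t.astype(int)
up=[];lo=[]
for u in range(156,338,4):
    col=g[140:175,u].sum(1); d=np.diff(col); 
    v=140+np.argmin(d[:25])+.5; up.append((u,v))
    if u in(156,200,300,336): print(u,col[5:28].tolist(),v)
w=cast('top',np.array(up),.04)[:,:2]
l=cv2.fitLine(w.astype(np.float32),cv2.DIST_HUBER,0,.005,.005).ravel(); print('front line',l, 'yaw',np.degrees(np.arctan2(-l[0],l[1])))
print('ends z.04', cast('top',[[149.5,156],[341.5,154],[150.5,136],[337,133]],.04)[:,:2])
print('ball', cast('top',[[245,143.5]],.115), cast('scene',[[292,208]],.115))
for b,roi in(((.464,-.176),(170,190,228,240)),((.465,.011),(230,170,272,212)),((.477,.174),(272,150,312,190))):
    c=black('scene',roi,s)[0]; x,y,w,h=cv2.boundingRect(c); print('box',proj('scene',[*b,.03]),x+w/2,y+h/2)
```

```text
156 [232, 288, 387, 479, 524, 543, 545, 542, 538, 544, 538, 495, 370, 235, 211, 277, 331, 354, 365, 358, 366, 351, 360] 157.5
200 [397, 341, 447, 523, 545, 548, 546, 546, 543, 536, 497, 377, 241, 212, 264, 326, 355, 356, 358, 356, 363, 358, 352] 156.5
300 [477, 542, 557, 558, 561, 560, 564, 556, 526, 414, 283, 255, 296, 335, 357, 362, 362, 352, 358, 356, 358, 362, 350] 154.5
336 [556, 558, 563, 562, 561, 563, 556, 530, 428, 296, 253, 279, 329, 354, 363, 358, 357, 356, 358, 360, 356, 353, 353] 153.5
front line [ 0.0846 -0.9964  0.6589 -0.1061] yaw -175.14935
ends z.04 [[ 0.6276  0.3139]
 [ 0.6712 -0.2826]
 [ 0.6928  0.3185]
 [ 0.7393 -0.2672]]
ball [[0.6619 0.0166 0.115 ]] [[0.6609 0.0167 0.115 ]]
box [[205.977  214.9201]] 205.0 216.0
box [[252.1266 189.7265]] 252.5 191.0
box [[290.3293 171.6876]] 292.0 172.5
```

```bash
cat >> h.py <<'E'
def ori(yaw): return [-np.pi/2,0,yaw]
def force(n=5):
    return np.mean([r.get_contact_force() for _ in range(n)],0)
E
cat > nudge.py <<'E'
import sys
from h import *
np.set_printoptions(precision=2,suppress=True)
def nudge(c,yaw,push=.018):
    a=np.array([np.cos(yaw),np.sin(yaw),0]); c=np.array([*c,.035])
    s=c-a*(.045+.011+.022)
    r.move_to(s+[0,0,.09],ori(yaw)); r.servo_line(s,velocity=.15); r.dwell(.2)
    f0=force(); log=[]
    d=0
    while d<.06:
        d+=.003; r.servo_line(s+a*d,velocity=.04); f=(force(3)-f0)@a; log.append(f)
        if sum(x<-.5 for x in log)>=6: break
    print('moved',d,np.array(log)); print('t',r.get_clock())
    r.servo_line(s+a*(d-.02),velocity=.1); r.servo_line(s+a*(d-.02)+[0,0,.09],velocity=.2)
E
python3 - <<'E'
from nudge import *
r.move_gripper(.05); t=r.get_clock(); force(); print(t,r.get_clock())
nudge((.4645,-.176),np.radians(12))
E
```

```text
0.5417 0.5417
moved 0.06000000000000002 [-0.27 -0.69  0.35  0.4  -0.15 -0.76  0.07 -0.54  0.5   0.08  0.66 -0.15
 -1.05 -0.42  0.96  0.35  0.58  0.27  0.41  0.39]
t 8.45
```

Run:
```python
from h import *
np.set_printoptions(precision=4,suppress=True)
t=r.read_camera('top'); cv2.imwrite('pics/top1.png',t[:,:,::-1])
for c in black('top',(150,165,345,240),t): print(cv2.minAreaRect(cast('top',c[:,0],.06)[:,:2].astype(np.float32)))
print(r.get_eef_pos(),r.get_eef_rot(),r.get_grip_width(),np.array([r.get_contact_force() for _ in range(5)]))
```

```text
((0.4626646339893341, 0.010754182934761047), (0.09071645140647888, 0.09401065111160278), 11.416967391967773)
((0.47418004274368286, 0.17385388910770416), (0.10384251177310944, 0.09064469486474991), 87.16031646728516)
[ 0.4267 -0.1834  0.1235] [-1.5695  0.0015  0.2095] 0.05009558517096687 [[ 0.2558 -0.0914 -0.538 ]
 [ 0.2558 -0.0914 -0.538 ]
 [ 0.2558 -0.0914 -0.538 ]
 [ 0.2558 -0.0914 -0.538 ]
 [ 0.2558 -0.0914 -0.538 ]]
```

View pics/top1.png

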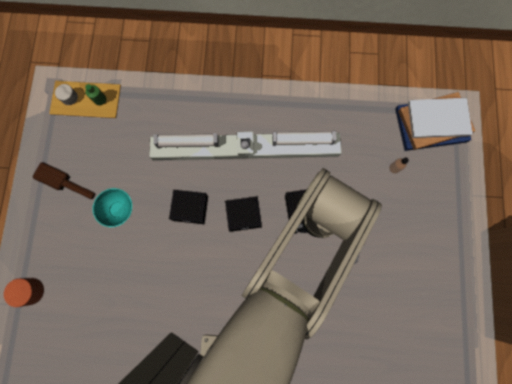

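```bash
cat > nudge2.py <<'E'
from h import *
np.set_printoptions(precision=2,suppress=True)
def avg(a,n=8):
    v=[]
    for _ in range(n): r.dwell(.02); v.append(r.get_contact_force()@a)
    return np.mean(v)
def test(c,yaw,steps):
    a=np.array([np.cos(yaw),np.sin(yaw),0]); c=np.array([*c,.035])
    s=c-a*(.045+.011+.014)
    r.move_to(s+[0,0,.07],ori(yaw)); r.servo_line(s,velocity=.15); r.dwell(.2)
    print('f0',avg(a),'t',r.get_clock()); d=0
    for ds,v in steps:
        d+=ds; t=r.get_clock(); r.servo_line(s+a*d,velocity=v)
        f=r.get_contact_force()@a; q=np.abs(r.get_qvel()).max(); e=(r.get_eef_pos()-s)@a-d; tt=r.get_clock()-t
        print(f'd {d:.3f} v {v} f {f:.2f} qv {q:.4f} err {e*1e3:.2f}mm dt {tt:.2f} after',[round(avg(a,3),2) for _ in range(2)])
    r.servo_line(s+a*(d-.02),velocity=.15); r.servo_line(s+a*(d-.02)+[0,0,.07],velocity=.25); print(r.get_clock())
E
python3 - <<'E'
from nudge2 import *
test((.4655,.011),np.radians(11.5),[(.005,.1),(.005,.1),(.012,.2),(.003,.1),(.003,.1)])
E
```

```text
f0 -0.13392213299305045 t 11.4667
d 0.005 v 0.1 f -0.45 qv 0.0087 err 0.43mm dt 0.25 after [np.float64(-0.04), np.float64(0.28)]
d 0.010 v 0.1 f -0.40 qv 0.0069 err 0.32mm dt 0.25 after [np.float64(-0.11), np.float64(0.33)]
d 0.022 v 0.2 f -0.24 qv 0.0127 err 0.07mm dt 0.25 after [np.float64(-0.1), np.float64(0.05)]
d 0.025 v 0.1 f -3.88 qv 0.0009 err -0.65mm dt 0.25 after [np.float64(-3.68), np.float64(-3.73)]
d 0.028 v 0.1 f -3.84 qv 0.0017 err -0.47mm dt 0.25 after [np.float64(-3.3), np.float64(-3.68)]
13.9333
```

Run:
```python
from nudge2 import *
np.set_printoptions(precision=4,suppress=True)
r.move_to([.40,.17,.11],ori(np.radians(-2.6)))
t=r.read_camera('top')
for c in black('top',(215,165,345,245),t): print(cv2.contourArea(c),cv2.minAreaRect(cast('top',c[:,0],.06)[:,:2].astype(np.float32)))
test((.477,.174),np.radians(-2.6),[(.020,.1)]+[(.003,.1)]*4)
```

```text
912.0 ((0.4754680097103119, 0.013202156871557236), (0.09145666658878326, 0.09525089710950851), 11.28870677947998)
939.0 ((0.49872198700904846, -0.16776835918426514), (0.09042787551879883, 0.10049735754728317), 12.191492080688477)
f0 -0.02596148345214047 t 15.9083
d 0.020 v 0.1 f -0.03 qv 0.0218 err 0.25mm dt 0.35 after [np.float64(-0.44), np.float64(0.05)]
d 0.023 v 0.1 f 0.53 qv 0.0023 err -0.09mm dt 0.25 after [np.float64(0.51), np.float64(0.04)]
d 0.026 v 0.1 f -0.07 qv 0.0023 err 0.20mm dt 0.25 after [np.float64(0.1), np.float64(-0.24)]
d 0.029 v 0.1 f 0.43 qv 0.0048 err 0.29mm dt 0.25 after [np.float64(0.02), np.float64(-0.05)]
d 0.032 v 0.1 f -0.27 qv 0.0035 err 0.31mm dt 0.25 after [np.float64(-0.21), np.float64(0.18)]
18.475
```

Run:
```python
from nudge2 import *
y0=np.radians(11.3); y1=np.radians(4.85)
A=lambda y:np.array([np.cos(y),np.sin(y),0])
c=np.array([.4785,.0135,.035]); a=A(y0); s=c-a*.070
r.servo_line([*r.get_eef_pos()[:2],.12],velocity=.25)
r.move_to(s+[0,0,.08],ori(y0)); r.servo_line(s,velocity=.15); r.dwell(.1); f0=avg(a); print('f0',f0)
d=.010; r.servo_line(s+a*d,velocity=.05)
for i in range(7):
    d+=.003; r.servo_line(s+a*d,velocity=.04); print(round(d,3),round(avg(a,3)-f0,2))
b=A(y1); L=np.array([.684,.0186,.035]); e=L-b*.136
r.servo_line(e-b*.06,ori(y1),velocity=.04); print('turned',avg(b,3),r.get_clock())
r.servo_line(e-b*.025,velocity=.05); print('near',avg(b,3),r.get_eef_pos(),r.get_clock())
```

```text
f0 -0.14387157195888733
0.013 0.14
0.016 -1.73
0.019 -3.14
0.022 -2.38
0.025 -1.91
0.028 -2.46
0.031 -2.35
turned -5.360722999072993 24.25
near -1.1505807845699059 [0.52 0.01 0.04] 25.15
```

Run:
```python
from nudge2 import *
y1=np.radians(4.85); b=np.array([np.cos(y1),np.sin(y1),0]); L=np.array([.684,.0186,.035]); p=L-b*.161
d=0
while d<.045:
    d+=.002; r.servo_line(p+b*d,velocity=.03); f=avg(b,2); print(round(d,3),round(f,2),round(r.get_wrist_torque()[2],2))
    if f<-9: break
E=r.get_eef_pos(); print(E, r.get_clock())
r.servo_line(p+b*(d-.04),velocity=.1); r.servo_line(p+b*(d-.04)+[0,0,.12],velocity=.25)
r.move_gripper(0.0)
im=r.read_camera('scene'); cv2.imwrite('pics/s2.png',cv2.resize(im[130:300,180:400],None,fx=3.5,fy=3.5,interpolation=cv2.INTER_CUBIC)[:,:,::-1])
cv2.imwrite('pics/s2full.png',im[:,:,::-1])
print(r.get_clock(),r.get_eef_pos())
```

```text
0.002 -4.34 -0.0
0.004 -4.97 0.04
0.006 -5.16 -0.04
0.008 -3.48 -0.03
0.01 -2.99 0.0
0.012 -3.14 -0.03
0.014 -3.48 -0.02
0.016 -2.8 0.02
0.018 -3.35 0.06
0.02 -2.92 -0.05
0.022 -3.41 -0.01
0.024 -3.28 -0.04
0.026 -10.22 -0.15
[0.55 0.01 0.03] 28.8333
30.6 [0.51 0.   0.15]
```

View pics/s2.png

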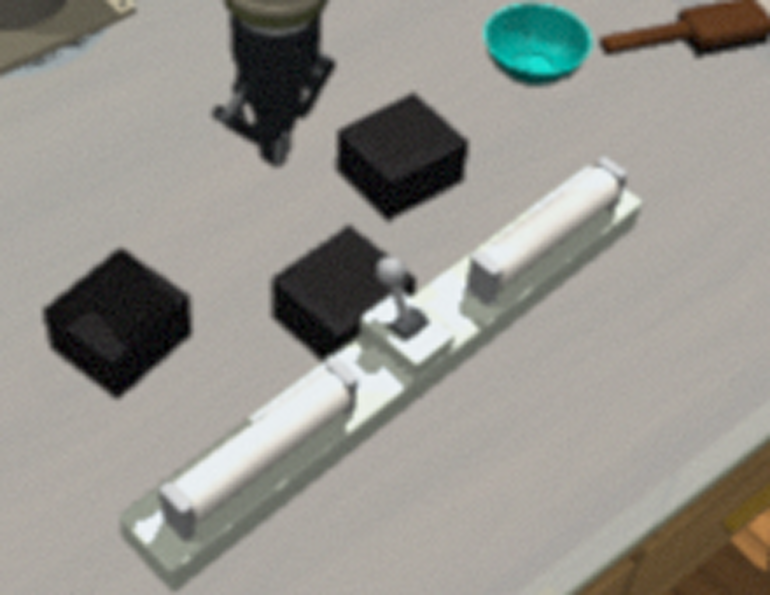

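Run:
```python
from nudge2 import *
r.servo_line([.535,.005,.22],velocity=.25); r.dwell(.2)
im=r.read_camera('wrist'); cv2.imwrite('pics/w1.png',cv2.resize(im,None,fx=1.5,fy=1.5,interpolation=cv2.INTER_CUBIC)[:,:,::-1]); print(r.get_clock(),r.get_eef_rot())
```

```text
31.275 [-1.57  0.    0.08]
```

View pics/w1.png

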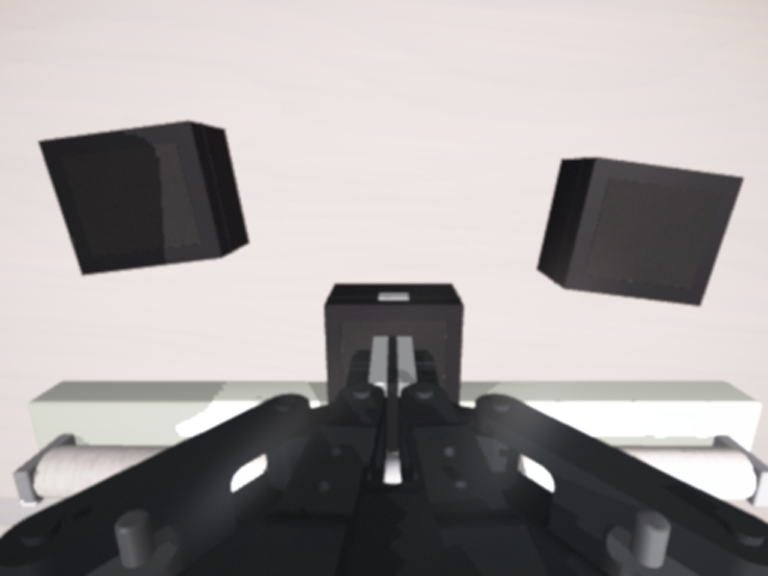

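Run:
```python
from nudge2 import *
y1=np.radians(4.85); b=np.array([np.cos(y1),np.sin(y1),0]); L=np.array([.684,.0186,.118])
r.servo_line(L-b*.10,velocity=.2); r.dwell(.1); f0=avg(b); print('f0',f0)
r.servo_line(L-b*.06,velocity=.1); print(avg(b,2)-f0)
d=-.06
while d<.018:
    d+=.004 if d<-.005 else .002
    r.servo_line(L+b*d,velocity=.08); f=avg(b,2)-f0; print(round(d,3),round(f,2))
    if f<-(14 if d>-.004 else 20): break
print(r.get_eef_pos(),r.get_clock())
r.servo_line(L-b*.11,velocity=.15); r.servo_line(L-b*.11+[0,0,.15],velocity=.3)
r.set_joints([-1.347,.13,1.488,0,1.523,-.085])
np.set_printoptions(precision=4)
im=r.read_camera('scene'); cv2.imwrite('pics/s3.png',cv2.resize(im[130:300,180:400],None,fx=3.5,fy=3.5,interpolation=cv2.INTER_CUBIC)[:,:,::-1])
t=r.read_camera('top'); cv2.imwrite('pics/t3.png',t[:,:,::-1])
for c in black('top',(150,145,345,245),t): print(cv2.contourArea(c),cv2.minAreaRect(cast('top',c[:,0],.06)[:,:2].astype(np.float32)))
print('exp ball px',proj('scene',L+b*.029-[0,0,.003]),proj('top',L+b*.029-[0,0,.003]),r.get_clock())
```

```text
f0 0.1885663798692824
-0.23632302262410546
-0.056 -1.0
-0.052 -0.21
-0.048 -0.82
-0.044 -0.36
-0.04 0.09
-0.036 -0.11
-0.032 -0.37
-0.028 -0.15
-0.024 -0.69
-0.02 0.02
-0.016 0.63
-0.012 -0.58
-0.008 -0.04
-0.004 -0.1
-0.002 -0.55
0.0 -1.06
0.002 -0.7
0.004 -0.92
0.006 -6.32
0.008 -15.96
[0.69 0.02 0.12] 38.475
940.0 ((0.4987715184688568, -0.16791090369224548), (0.09062346071004868, 0.100515216588974), 11.9747953414917)
971.0 ((0.4914382994174957, 0.17341813445091248), (0.10365547239780426, 0.0912218689918518), 87.70478057861328)
906.0 ((0.598160982131958, 0.010938886553049088), (0.09719749540090561, 0.09790986776351929), 3.5554556846618652)
exp ball px [[304.5695 218.0935]] [[244.6521 127.0002]] 42.6417
```

View pics/s3.png

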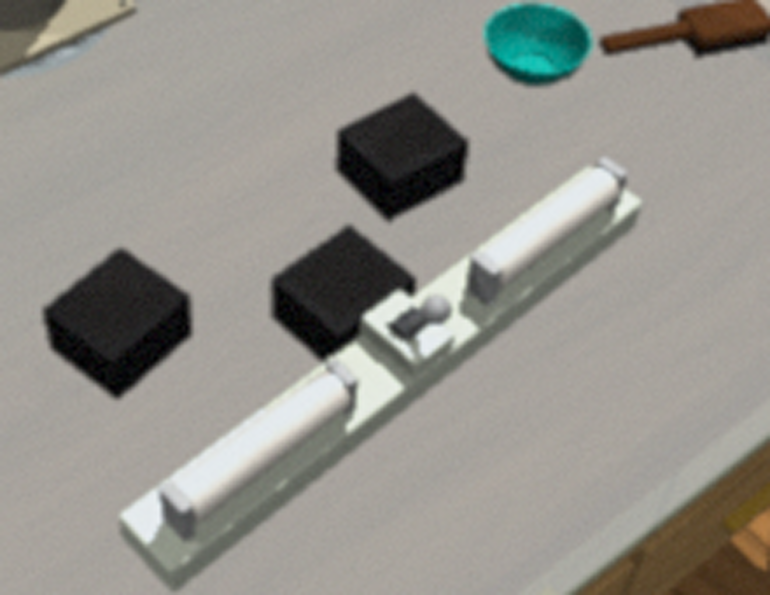

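View pics/t3.png

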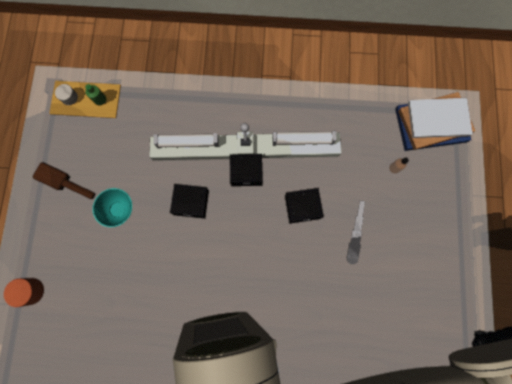

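Run:
```python
from nudge2 import *
y=np.radians(12); a=np.array([np.cos(y),np.sin(y),0]); c=np.array([.5015,-.168,.042])
r.move_gripper(.05); s=c+a*.073
r.move_to(s+[0,0,.13],ori(y)); print(r.get_clock()); r.servo_line(s,velocity=.2)
r.servo_line(c+a*.034,velocity=.05); print(r.get_contact_force())
r.servo_line(s,velocity=.12); r.servo_line(s+[0,0,.13],velocity=.3)
r.set_joints([-1.347,.13,1.488,0,1.523,-.085])
np.set_printoptions(precision=4)
t=r.read_camera('top'); im=r.read_camera('scene')
for k in black('top',(150,145,345,245),t): print(cv2.contourArea(k),cv2.minAreaRect(cast('top',k[:,0],.06)[:,:2].astype(np.float32)))
t0=cv2.imread('pics/top0.png')[:,:,::-1]; s0=cv2.imread('pics/s2full.png')[:,:,::-1]
for n,(x0,y0,x1,y1) in dict(bowl=(90,185,138,230),bottle=(385,150,415,178),shoehorn=(340,195,372,270)).items(): print(n,'diff',np.abs(t[y0:y1,x0:x1].astype(int)-t0[y0:y1,x0:x1]).mean())
print(r.get_clock())
r.sign_off()
```

```text
45.25
[ 0.62 -0.43  0.34]
944.5 ((0.476830393075943, -0.17260456085205078), (0.08966541290283203, 0.10082745552062988), 12.430754661560059)
973.0 ((0.49177613854408264, 0.17341376841068268), (0.10363122075796127, 0.09154082089662552), 87.41764831542969)
907.0 ((0.5981730818748474, 0.010957948863506317), (0.0971975177526474, 0.09790986031293869), 3.5306589603424072)
bowl diff 1.2285493827160494
bottle diff 1.2158730158730158
shoehorn diff 1.9954166666666666
50.2167
the job is handed in; nothing more can be done
```

The watches were in the middle box. It now sits against the lamp's front face, and the lamp is switched on. I handed the job in at about 50.2 s on the robot's clock.

- **Finding the heavy box:** the middle box held back with a steady 2–4 N when nudged. The other two gave nothing above sensor noise.
- **Sliding it to the lamp:** I turned the box and slid it back with two spread fingertips until the force rose from about 3 N to 10 N. That contact came within 1 mm of the place predicted from the camera. The wrist picture showed the box edge parallel to the lamp edge. The coarser top view gave the box angle as 3.5° against 4.85° for the lamp, but at that resolution the angle is only good to a degree or two.
- **Toggle:** I pushed it over until it hit its stop at about 16 N. The ball then appeared within about 1 pixel of where it should be when fully on.
- **Other two boxes:** each ended about 16–18 mm from where it started. My first nudge of the right box went too far, about 38 mm. I pushed it roughly 22 mm back, and this was after the lamp was already on.
- **Bowl, bottle and shoehorn:** comparing the first and last top pictures showed no visible change in any of them.

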